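# Clamp a heatsink with a fold-out crank

## Task

Clamp the heatsink in the crank-operated bench clamp: swing the folded crank handle upright, crank it clockwise until the moving jaw presses the heatsink firmly but gently against the back stop (about 20 N at the jaw; never over 50 N, which bends the fins), then fold the handle flat over its arm again and let go, leaving the heatsink clamped. Leave the things lying around the clamp where they are.

Things in the scene. Friction and masses are not known exactly. Their poses are not given: they have to be found in the camera images.
- clamp: Bench clamp fixed to the bench: dark steel base plate 90 x 230 x 14 mm. Origin: centre of its underside; z up, y along the jaw travel. At y = -75 mm stands the grey crank housing (74 x 60 mm, 76 mm high), then towards +y the moving jaw, the heatsink on the plate, and the back stop.
- crank_axis (a point): Point on the crank's vertical axis, level with the handle's hinge (105 mm above the bench). Turning the crank takes a friction moment of 0.32 N m (about 5.5 N at the handle, 58 mm from the axis); each 10 N of jaw force adds 0.08 N m (about 1.4 N at the handle). The crank stays where it is left.
- crank (a joint): Crank angle in rad, growing clockwise seen from above; at 0 the crank arm points from the axis along the clamp's -x. It starts between 0 and 1.5. Clockwise drives the jaw towards the stop (clamp +y), 8 mm per rad: the jaw's clamping face is at clamp y = -20 mm + 8 mm x angle. Counter-clockwise opens it.
- handle (a joint): Fold angle of the crank handle in rad: 0 folded flat inward over the crank arm, pointing at the crank axis; 1.57 (end stop) standing upright at the arm's end. A stiff hinge (0.09 N m) keeps it wherever it is left. Its axis is horizontal, across the arm.
- handle_hinge (a point): The handle's hinge, 58 mm from the crank axis at the outer end of the crank arm, 105 mm above the bench. The arm is 14 mm wide, its top 90 to 92 mm above the bench.
- handle_grip (a point): Point on the handle's centreline 42 mm from its hinge, good to pinch. The handle is a black revolving plastic sleeve, 20 mm diameter, from 13 to 61 mm from the hinge, that spins freely on its own axis; folded, its centreline is level at 105 mm above the bench.
- stop_nominal (a point): Middle of where the back stop's clamping face can be: clamp y = 70 mm, 32 mm above the bench. The stop is a fixed steel block, 68 mm wide, top 50 mm above the bench, adjustable: its face really is anywhere within 4 mm of this point along y, as the last user left it; this is not reported.
- jaw_face: Steel face of the moving jaw, 66 mm wide, top 47 mm above the bench; origin 8 mm behind its clamping face, on the jaw's carriage, 14.5 mm above the bench. It sits on rubber springs of 12 N per mm, so 8 mm x 0.21 rad = 1.7 mm of further cranking after the heatsink is pinched gives 20 N.
- heatsink: Black finned heatsink, 40 x 60 x 27 mm, loose on the clamp's base plate between jaw and back stop, its 40 mm (own x) roughly along the jaw travel. Origin: centre of its underside. The jaw first pushes it along (under 1 N) until it meets the stop.
- side_cutters: Bystander: side cutters lying in front of the clamp, 145 x 55 x 12 mm; origin underside centre.
- bulk_cap: Bystander: capacitor can standing in front of the clamp, 35 mm diameter, 51 mm high; origin underside centre.
- driver_yellow: Bystander: screwdriver lying behind the clamp, 145 x 26 mm; origin underside centre.
- tape_black: Bystander: roll of tape behind the clamp, 59 mm diameter, 18 mm high; origin underside centre.
- needle_pliers: Bystander: pliers lying to the right of the clamp, 171 x 55 x 12 mm; origin underside centre.
- spare_fan: Bystander: flat fan lying to the right of the clamp, 62 x 100 x 22 mm; origin on its underside.
Things that resemble listed ones, but are neither listed nor needed, are in the scene too. Leave any pink look-alike of the heatsink alone.

How it is judged (in metres and radians):
On the way, in this order (a step that is already met when the one before it is completed fails the run):
1. the handle is swung upright before the crank is turned (value of joint handle above 1.25 rad and value of joint crank below 1.9 rad), for 0.2 s.
2. the jaw is cranked up against the heatsink with the handle out (value of joint handle above 1.1 rad and contact force between heatsink and jaw_face above 8 N), for 0.2 s.
3. the handle is folded flat again (value of joint handle below 0.15 rad), for 0.2 s.
At the end, for the whole second after the job is handed in: The handle is folded flat (within 0.15 rad), the heatsink lies flat on the base plate, square to the jaws (within 0.08 rad) and at rest, and the jaw face presses it with 8 to 40 N (value of joint handle below 0.15 rad and contact force between heatsink and jaw_face between 8 and 40 N and linear speed of heatsink below 0.01 m/s and z of heatsink in the frame of clamp below 0.02 m and angle between the x axis of heatsink and the y axis of clamp, either way round below 0.08 rad); the robot touches nothing.
It fails at once if the jaw presses the heatsink with more than 55 N (bent fins) (contact force between heatsink and jaw_face above 55 N).
It fails at once if a thing lying around the clamp is moved by more than 25 mm (distance of any of side_cutters, bulk_cap, driver_yellow, tape_black, needle_pliers, spare_fan from where it was at the start of the episode above 0.025 m).
It also fails if it takes over 72 s, if anything falls off the work surface, if the arm or the gripper's body presses on something with over 40 N, if the wrist force passes 120 N, or if a joint passes its speed limit or range.

## Robot

A 6-joint arm with a two-finger parallel gripper is mounted at the origin on a cart in front of the work surface, level with it; the furniture and walls round the work are solid. World frame = base frame: x ahead of the robot, y to its left, z up, the work surface at z = 0. Lengths are in mm, angles in rad, forces in N, time in s.
With the tool pointing down it reaches from about 350 to 775 mm from the base axis. Payload 7.3 kg.
Tool frame: the origin (TCP) lies at the very end of the fingers, on their centre line; the grasp point (between the pads) lies 19 mm behind it; z points along the fingers, y is the line along which they close (so a half turn about z gives the same grasp; the last joint's range is limited). The gripper opens to 92 mm and grips with 3 to 60 N. Pads are 19 mm wide; open, the fingers measure 130 mm over their backs; the gripper's body (75 mm by 190 mm) begins 47 mm behind the grasp point.
Start: joints at [-1.251, 0.342, 1.524, -0, 1.275, -0.146], TCP at [235.823, -469.08, 188.741] pointing down, gripper open.
Joint ranges: [-2.53, 2.53], [-0.77, 2.02], [0.04, 2.7], [-1, 4.14], [0.28, 2.66], [-3.11, 3.11]. Speed limits (rad/s): [2.57, 2.57, 3.14, 3.14, 3.14, 3.14].

## Interface

Orientations are given as [roll, pitch, yaw] about the fixed x, y, z axes, in that order (R = Rz(yaw) Ry(pitch) Rx(roll)).
In Python, from plant import get_obs, vision, workorder gives the robot as it stands.
- The arm moves only by the shell command python3 -m pendant 'ROWS' [OPENING]. ROWS is a JSON object of lists of equal length, an entry for each row: "dp": the shift along the tool's x, y, z in m, a list of three; "rotation": the turn, a rotation vector about the tool's x, y, z in rad, a list of three. A call has 1 to 8 rows; each row is the pose to reach, as a shift and turn from the pose commanded when the call began, along the tool's axes at that moment; what a row does not reach only later rows make up. A row lasts 1/8 s, in which the tool goes at most 62.5 mm and 10.7 degrees, less where a joint would pass 70% of its speed; a pose out of reach is approached as far as the arm can. A call with a gripper value outside its range is refused whole. OPENING is the finger opening in m, from 0 to 0.0918, set as the call begins (- or left out, the last holds). The fingers move at their own pace and stop on an object; the grip force is fixed at half the most. Time passes only in rows, so rows that repeat a pose let the fingers close. It gives the time, the measured TCP pose, the force, the opening and the grip force at its end, in the units of the state.
- get_obs(): the state, without advancing time (a new reading comes with each control period).
- vision.capture(name): name is "scene" or "top"; returns a dict with "pixels" (384x512x3 uint8, red, green, blue), "vfov" (degrees; the focal length in pixels is half the picture's height over the tangent of half this angle, whatever the lens; pixels are square), "cx", "cy" (the principal point, pixels), "dist" ([k1, k2, p1, p2, k3] as OpenCV has them; the pictures are not rectified), "pose" (4x4, takes a point from camera to world coordinates). Camera axes: x right, y up, looking along -z (the intrinsics and any distortion apply to the point x, -y, -z); pixel columns grow to the right and rows downward; lengths in mm; the calibration is good to about 2 mm. A picture is of the moment at which its call begins. There is no depth.
- workorder.close_job(): hands the job in; it is judged then, once.
The state is a dict: "time": time; "joint_positions": joint angles; "dq": joint speeds; "tau": joint torques, N m; "tool_pos": TCP position; "tcp_rot": TCP orientation; "contact_force": force on the tool from outside, world axes, zero at the start; "moment": the same for the moment, N m; "grip_width": finger opening in mm; "finger_force": force on a finger pad.
Only numpy, scipy, OpenCV 4.12 (cv2) and the standard library are available. Lean on these libraries where they do the work, as an engineer would, in place of code of your own. Each camera call takes 0.05 s, during which the arm holds its last target. There are 200 camera calls.

## Working session

There is one attempt and no reset: what is moved stays moved. The work goes in short steps, Python scripts to look and compute and a shell command to move; the robot and the scene stay as the last step left them, time stands still between calls to the robot, and variables do not carry over. Pictures are saved under pics/ and viewed, at most 10 in all, crops included, and the job is handed in when it is done.

```bash
ls; mkdir -p pics; python3 - <<'E'
from plant import get_obs, vision
import cv2,numpy as np
for n in("scene","top"):
    c=vision.capture(n); cv2.imwrite(f"pics/{n}0.png",cv2.resize(c["pixels"][...,::-1],(800,600),interpolation=cv2.INTER_CUBIC)); print(n,c["vfov"],c["cx"],c["cy"],c["dist"],np.round(c["pose"],3).tolist())
    np.savez(f"pics/{n}0.npz",**{k:v for k,v in c.items()})
print(get_obs())
E
```

```text
pics
scene 47.83240258458413 256.3848046323407 191.1189051906449 [-0.08541279  0.          0.          0.          0.        ] [[-0.522, 0.404, -0.752, -252.73], [-0.853, -0.244, 0.461, 438.504], [0.003, 0.882, 0.472, 545.844], [0.0, 0.0, 0.0, 1.0]]
top 47.019923959507835 257.4584069017855 190.65939570114745 [-0.05328513  0.          0.          0.          0.        ] [[-0.022, 0.992, -0.125, 343.571], [-0.999, -0.026, -0.027, -10.745], [-0.03, 0.124, 0.992, 1227.223], [0.0, 0.0, 0.0, 1.0]]
{'time': 0.1, 'joint_positions': array([-1.25098974e+00,  3.42638240e-01,  1.52488601e+00,  1.38506198e-05,
        1.27537157e+00, -1.45988103e-01]), 'dq': array([-0.00112221, -0.00261631, -0.00152209, -0.00046696,  0.00145955,
       -0.0002752 ]), 'tau': array([ 2.23964758e-03, -4.32001412e+01, -2.44694513e+01,  7.19201867e-02,
        5.26349153e-02, -3.09367022e-05]), 'tool_pos': array([ 235.70180467, -468.68354576,  188.13454756]), 'tcp_rot': array([-3.14030527e+00, -2.02676319e-04,  4.65790516e-01]), 'contact_force': array([-0.63256912, -0.56178433,  1.07189477]), 'moment': array([ 0.00641682, -0.06105513,  0.02440325]), 'finger_force': 0.0, 'grip_width': 91.63236660527177}
```

View pics/scene0.png

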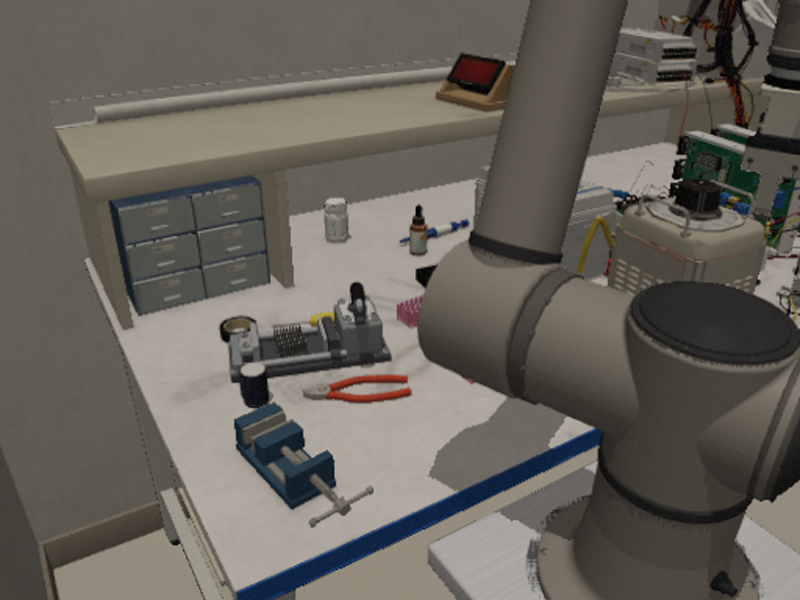

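View pics/top0.png

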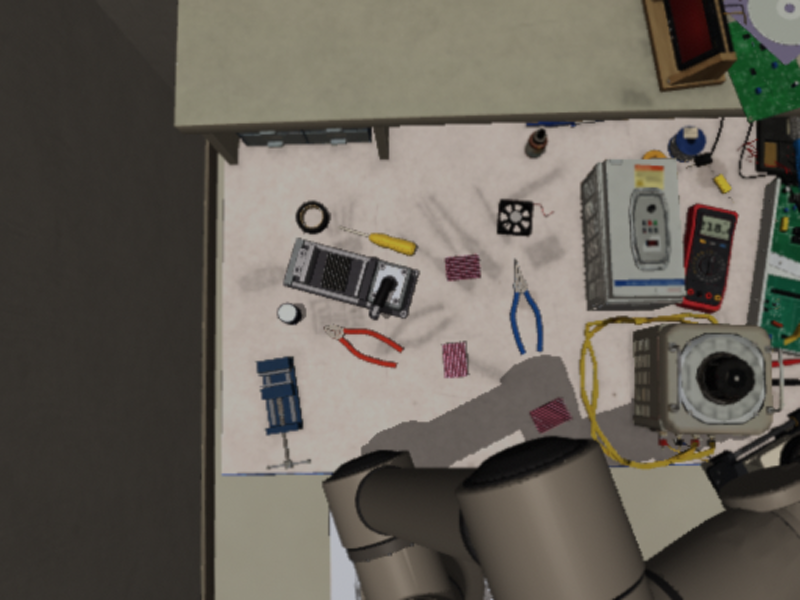

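The scene picture shows the grey clamp at about (310,340), with the housing and crank at (358,320). In the top picture its plate spans (285,240)-(420,318), with the heatsink (335,270) and crank (385,295). The blue vise (280,395) has no black sleeve handle or heatsink, so it is only a look-alike. The pink finned blocks at (462,267), (455,360) and (549,414) are decoys. I'll confirm this in one enlarged crop.

```bash
python3 - <<'E'
import cv2,numpy as np
t=np.load("pics/top0.npz")["pixels"][...,::-1]; s=np.load("pics/scene0.npz")["pixels"][...,::-1]
a=cv2.resize(t[145:210,176:276],(800,520),interpolation=cv2.INTER_CUBIC)
b=cv2.resize(s[175:250,140:255],(0,0),fx=6.9,fy=6.9,interpolation=cv2.INTER_CUBIC)
cv2.imwrite("pics/tcrop.png",a);cv2.imwrite("pics/scrop.png",b);print(b.shape)
E
```

```text
(518, 794, 3)
```

View pics/tcrop.png

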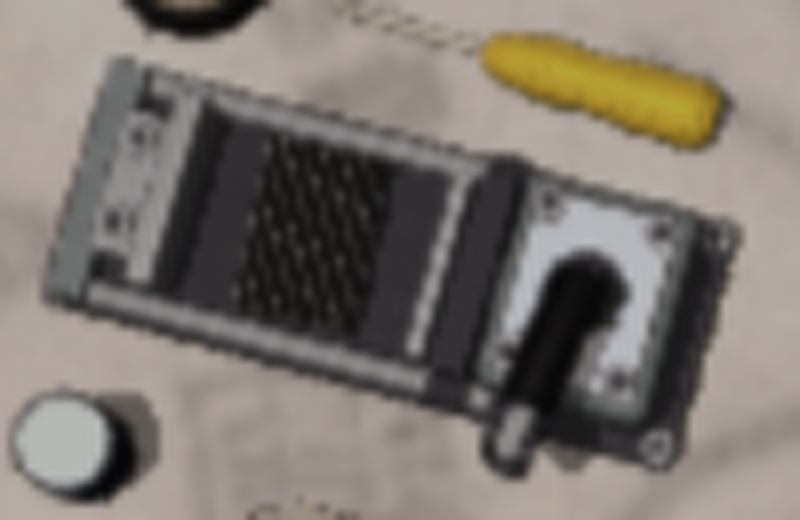

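View pics/scrop.png

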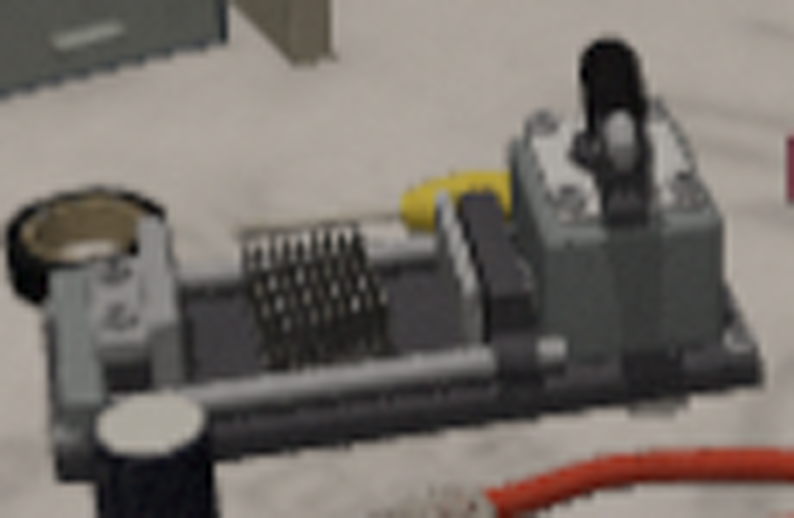

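The crop confirms the clamp. In the top crop the sleeve runs from (522,395) to its tip at (600,262), the hinge is near (508,432), and the black heatsink is at (315,235). In the scene crop the tip is at (607,60) and the hinge at (622,142). Next I'll fit the clamp pose, crank angle and handle height from both views.

```bash
cat > h.py <<'E'
import cv2,numpy as np
from scipy.optimize import least_squares
C={n:dict(np.load(f"pics/{n}0.npz")) for n in("scene","top")}
def proj(c,P):
    T=np.linalg.inv(c["pose"]); P=np.atleast_2d(P)@T[:3,:3].T+T[:3,3]; P=P*[1,-1,-1]
    f=192/np.tan(np.radians(float(c["vfov"]))/2); K=np.array([[f,0,c["cx"]],[0,f,c["cy"]],[0,0,1]],float)
    return cv2.projectPoints(P.reshape(-1,1,3),np.zeros(3),np.zeros(3),K,np.array(c["dist"],float))[0][:,0]
def model(p):
    x,y,w,ph,zh=p[:5]; c,s=np.cos(w),np.sin(w); R=np.array([[c,-s,0],[s,c,0],[0,0,1]]); t=np.array([x,y,0])
    W=lambda q:R@np.array(q,float)+t
    d=np.array([-np.cos(ph),np.sin(ph),0]); A=np.array([0,-75,zh])
    H=lambda r:W(A+d*(58-r))
    return W,H
E
python3 - <<'E'
from h import *
top=[((45,-115,14),(738,222)),((-45,-115,14),(675,466)),(61,(598,264)),(13,(522,396)),((37,-105,76),(700,212)),((-37,-105,76),(645,418)),((37,-45,76),(525,165))]
sc=[((-45,-115,14),(762,362)),((-45,115,0),(60,478)),(61,(607,62)),(0,(622,142)),((-37,-105,76),(722,228)),((-37,-45,76),(528,238))]
obs=[("top",k,np.array(v)/8+[176,145]-.44) for k,v in top]+[("scene",k,np.array(v)/6.9+[140,175]-.43) for k,v in sc]
def f(p):
    W,H=model(p); return np.concatenate([proj(C[n],H(k) if np.isscalar(k) else W(k))[0]-v for n,k,v in obs])
r=least_squares(f,[560,150,-.25,.3,105],loss="soft_l1",x_scale=[10,10,.1,.1,10]); print(r.x); print(f(r.x).reshape(-1,2).round(1).tolist())
W,H=model(r.x); print("axis",H(58),"hinge",H(0),"grip",H(42), "dir", H(1)-H(0))
np.save("fit.npy",r.x)
print("jaw",W((0,-20+8*r.x[3],30)))
E
```

```text
[ 5.38018385e+02  1.14185401e+02 -3.02701945e-01  1.26101024e-01
  1.04412834e+02]
[[0.3, 0.2], [-0.8, 0.6], [-1.7, 0.5], [0.4, 1.0], [0.4, -0.6], [-0.5, 0.4], [0.5, -0.8], [-0.2, -1.3], [-1.0, 0.7], [0.0, -0.8], [-0.4, 0.6], [0.3, -6.9], [1.6, -5.1]]
axis [515.66085585  42.59531141 104.41283405] hinge [462.91193771  66.71069312 104.41283405] grip [501.10943015  49.2478305  104.41283405] dir [ 0.90946411 -0.41578244  0.        ]
jaw [532.35710347  96.05765245  30.        ]
```

```bash
python3 - <<'E'
from h import *
top=[((45,-115,14),(738,222)),((-45,-115,14),(675,466)),(61,(598,264)),(13,(522,396)),(0,(509,430)),((37,-105,76),(700,212)),((-37,-105,76),(645,418)),((37,-45,76),(525,165))]
sc=[((-45,-115,14),(762,362)),((-45,115,0),(60,478)),(61,(607,62)),(0,(622,142))]
obs=[("top",k,np.array(v)/8+[176,145]-.44) for k,v in top]+[("scene",k,np.array(v)/6.9+[140,175]-.43) for k,v in sc]
def f(p):
    W,H=model(p); return np.concatenate([proj(C[n],H(k) if np.isscalar(k) else W(k))[0]-v for n,k,v in obs])
r=least_squares(f,[560,150,-.25,.3,105],loss="soft_l1",x_scale=[10,10,.1,.1,10]); print(r.x); print(f(r.x).reshape(-1,2).round(1).tolist())
W,H=model(r.x); print("axis",H(58),"hinge",H(0),"grip",H(42), "dir", H(1)-H(0))
np.save("fit.npy",r.x)
# overlay check
t=cv2.resize(C["top"]["pixels"][145:210,176:276,::-1],(640,416),interpolation=cv2.INTER_CUBIC)
s=cv2.resize(C["scene"]["pixels"][175:250,140:255,::-1],(0,0),fx=5.5,fy=5.5,interpolation=cv2.INTER_CUBIC)
for im,n,o,k in((t,"top",[176,145],6.4),(s,"scene",[140,175],5.5)):
    P=lambda q:tuple(int(v) for v in (proj(C[n],q)[0]+.5-o)*k)
    for z,xs,ys in((14,(-45,45),(-115,115)),(76,(-37,37),(-105,-45)),(50,(-34,34),(70,70))):
        q=[P(W((a,b,z))) for a,b in((xs[0],ys[0]),(xs[1],ys[0]),(xs[1],ys[1]),(xs[0],ys[1]))]
        cv2.polylines(im,[np.array(q)],True,(0,255,0),1)
    cv2.line(im,P(H(0)),P(H(61)),(0,0,255),1)
w=640; s=cv2.resize(s,(w,int(s.shape[0]*w/s.shape[1])))
cv2.imwrite("pics/ov.png",cv2.resize(np.vstack([t,s]),None,fx=.7,fy=.7))
E
```

```text
[ 5.38317441e+02  1.13410584e+02 -2.98012942e-01  1.48710198e-01
  1.03985612e+02]
[[0.5, -0.2], [-0.4, 0.3], [-1.3, 0.3], [0.4, 0.7], [-0.1, 1.0], [0.7, -0.9], [-0.1, 0.1], [0.8, -1.0], [0.1, -1.6], [-0.6, 0.7], [0.2, -0.9], [-0.7, 0.6]]
axis [516.29584186  41.7164481  103.98561182] hinge [463.98752184  66.77317688 103.98561182] grip [501.86596047  48.62864914 103.98561182] dir [ 0.90186759 -0.43201257  0.        ]
```

View pics/ov.png

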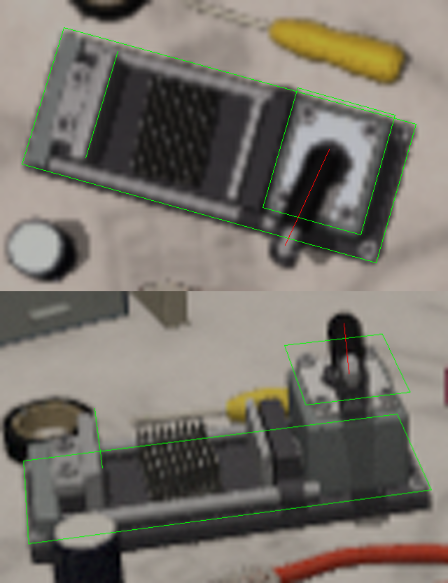

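The top overlay fits. The measured hinge height of 104 mm agrees with the text, and the crank is at about 0.15 rad. First I rise, then swing clear of the variac while turning the yaw onto the handle.

```bash
python3 -m pendant '{"dp":[[0,0,-0.05],[0,0,-0.09],[0.027,-0.054,-0.09],[0.054,-0.107,-0.09],[0.076,-0.152,-0.09],[0.12,-0.16,-0.09],[0.165,-0.168,-0.09],[0.175,-0.17,-0.09]],"rotation":[[0,0,0],[0,0,0],[0,0,0],[0,0,0.15],[0,0,0.3],[0,0,0.45],[0,0,0.6],[0,0,0.75]]}' 0.05
cat >> h.py <<'E'
def rel(target,yaw=None):
    """world mm target TCP -> dp in tool axes"""
    from plant import get_obs
    from scipy.spatial.transform import Rotation as Ro
    o=get_obs(); R=Ro.from_euler("xyz",o["tcp_rot"]).as_matrix()
    print("pos",o["tool_pos"].round(1),"rot",o["tcp_rot"].round(3),"q",o["joint_positions"].round(2),"F",o["contact_force"].round(1))
    print("dp",(R.T@(np.array(target)-o["tool_pos"])).round(1), "dyaw_tool", None if yaw is None else -(yaw-o["tcp_rot"][2]))
E
python3 -c "
from h import *
rel([501.9,48.6,160],-.447)"
```

```text
time: 1.1
tool_pos: [317.1, -236.8, 278.6]
tcp_rot: [-3.141, -0.0, -0.286]
contact_force: [0.4, 0.1, -0.2]
grip_width: 50.3
finger_force: 0.0
pos [ 317.1 -236.8  278.6] rot [-3.141 -0.    -0.286] q [-0.84  0.03  1.66  0.    1.44  1.02] F [ 0.4  0.1 -0.2]
dp [  96.7 -325.9  118.8] dyaw_tool 0.16097290034737005
```

```bash
python3 -m pendant '{"dp":[[0.017,-0.056,0],[0.034,-0.112,0],[0.05,-0.168,0.02],[0.067,-0.224,0.04],[0.083,-0.28,0.07],[0.0967,-0.326,0.1],[0.0967,-0.326,0.119],[0.0967,-0.326,0.119]],"rotation":[[0,0,0.05],[0,0,0.1],[0,0,0.161],[0,0,0.161],[0,0,0.161],[0,0,0.161],[0,0,0.161],[0,0,0.161]]}' 
python3 - <<'E'
from h import *
from plant import vision
rel([501.9,48.6,88],-.447)
ims=[]
for n,(a,b,c,d) in(("scene",(90,260,150,290)),("top",(130,230,190,290))):
    c_=vision.capture(n); im=c_["pixels"][...,::-1][a:b,c:d]
    ims.append(cv2.resize(im,(0,0),fx=400/im.shape[1],fy=400/im.shape[1],interpolation=cv2.INTER_CUBIC)[:500])
h=max(i.shape[0] for i in ims); ims=[cv2.copyMakeBorder(i,0,h-i.shape[0],0,0,cv2.BORDER_CONSTANT) for i in ims]
cv2.imwrite("pics/hover.png",np.hstack(ims))
E
```

```text
time: 2.1
tool_pos: [498.7, 47.8, 157.9]
tcp_rot: [3.14, 0.004, -0.444]
contact_force: [0.4, 1.1, 0.1]
grip_width: 50.0
finger_force: 0.0
pos [498.7  47.8 157.9] rot [ 3.14   0.004 -0.444] q [-0.06  0.33  1.63 -0.    1.18  1.96] F [0.4 1.1 0.1]
dp [ 2.8 -2.2 69.9] dyaw_tool 0.0029529265253828707
```

View pics/hover.png

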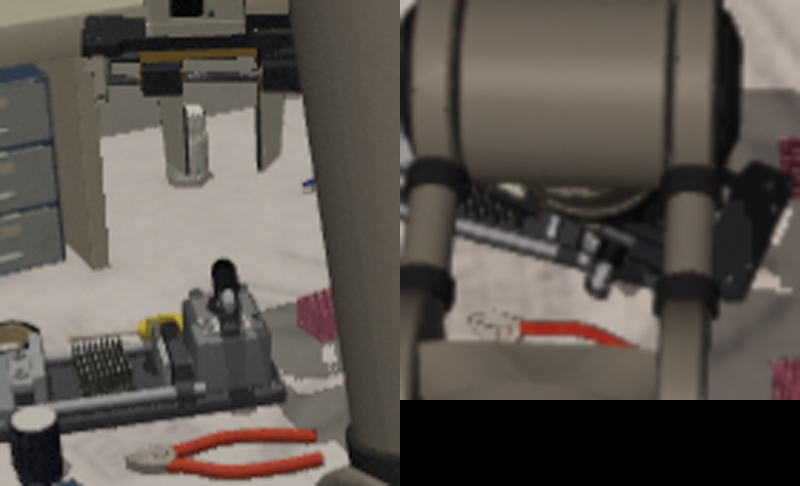

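The hover picture shows the fingers at (185,180) and (265,165), straddling the line of the handle at (225,275). I'll descend, watch the force, then close.

```bash
python3 -m pendant '{"dp":[[0.001,-0.001,0.02],[0.002,-0.002,0.04],[0.003,-0.002,0.055],[0.003,-0.002,0.065],[0.003,-0.002,0.07],[0.003,-0.002,0.07]],"rotation":[[0,0,0],[0,0,0],[0,0,0],[0,0,0],[0,0,0],[0,0,0]]}'; python3 -c "
from h import *
rel([501.9,48.6,88],-.447)"
```

```text
time: 2.95
tool_pos: [503.7, 47.7, 89.8]
tcp_rot: [3.142, -0.0, -0.445]
contact_force: [-0.3, 0.9, 0.8]
grip_width: 50.0
finger_force: 0.0
pos [503.7  47.7  89.8] rot [ 3.142 -0.    -0.445] q [-0.06  0.41  1.72 -0.    1.01  1.96] F [-0.3  0.9  0.8]
dp [-2.  -0.1  1.8] dyaw_tool 0.001754868107335772
```

```bash
python3 -m pendant '{"dp":[[-0.002,0,0.002],[-0.002,0,0.002],[-0.002,0,0.002],[-0.002,0,0.002]],"rotation":[[0,0,0],[0,0,0],[0,0,0],[0,0,0]]}' 0.01; python3 -c "
from h import *
rel([501.9,48.6,88],-.447)"
```

```text
time: 3.45
tool_pos: [501.9, 48.6, 87.8]
tcp_rot: [-3.142, -0.0, -0.445]
contact_force: [-0.2, 0.2, 0.0]
grip_width: 14.3
finger_force: 0.0
pos [501.9  48.6  87.8] rot [-3.142 -0.    -0.445] q [-0.06  0.41  1.72 -0.    1.    1.96] F [-0.2  0.2  0. ]
dp [-0.  -0.  -0.2] dyaw_tool 0.0018183929128360865
```

```bash
python3 - <<'E'
from h import *
from plant import vision,get_obs
o=get_obs();print(o["grip_width"],o["finger_force"])
c_=vision.capture("scene"); im=c_["pixels"][...,::-1][150:250,170:280]
cv2.imwrite("pics/g.png",cv2.resize(im,(0,0),fx=6,fy=6,interpolation=cv2.INTER_CUBIC))
P=o["tool_pos"]
print("tcp px in crop",(proj(c_,P)[0]+.5-[170,150])*6)
E
```

```text
14.338285905707497 0.0
tcp px in crop [353.2760551  261.13879445]
```

View pics/g.png

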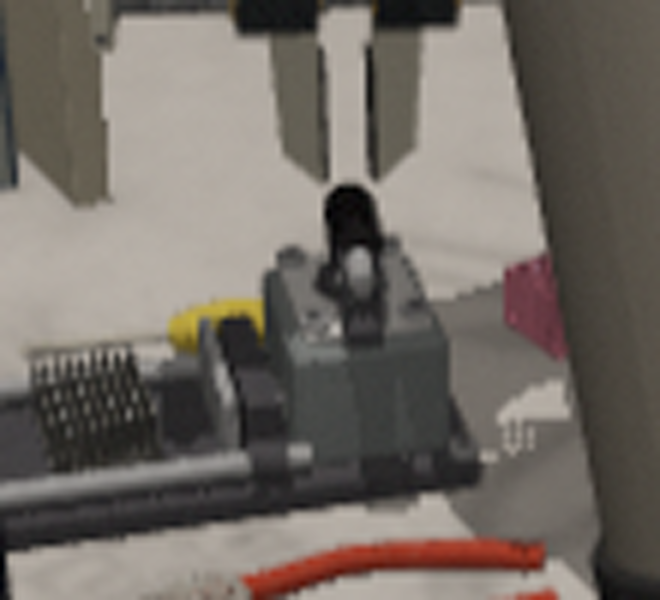

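```bash
python3 - <<'E'
from h import *
from plant import vision,get_obs
o=get_obs()
c=vision.capture("scene"); t=vision.capture("top")
print(np.round(c["pose"],3)-np.round(C["scene"]["pose"],3), c["vfov"],c["cx"],c["cy"],c["dist"])
print(c["pixels"].shape, abs(t["pose"]-C["top"]["pose"]).max(), t["vfov"])
print("hover px", proj(C["scene"],[498.7,47.8,157.9]),"seen 228.8,150.2")
p=proj(c,o["tool_pos"])[0]; print("now",p,"seen",170+348/6,150+180/6, proj(t,o["tool_pos"]))
# static px shift
for n,a in(("scene",c),("top",t)):
    A=cv2.cvtColor(C[n]["pixels"],6).astype(float);B=cv2.cvtColor(a["pixels"],6).astype(float)
    r=(slice(60,170),slice(60,180)) if n=="scene" else (slice(20,110),slice(120,300))
    print(n,cv2.phaseCorrelate(A[r],B[r]))
E
```

```text
[[0. 0. 0. 0.]
 [0. 0. 0. 0.]
 [0. 0. 0. 0.]
 [0. 0. 0. 0.]] 47.83240258458413 256.3848046323407 191.1189051906449 [-0.08541279  0.          0.          0.          0.        ]
(384, 512, 3) 0.0 47.019923959507835
hover px [[228.51288748 164.79655329]] seen 228.8,150.2
now [228.37888015 193.04039568] seen 228.0 180.0 [[246.27382325 185.33793405]]
scene ((-0.03851148240416791, -0.01683751888543128), 1.0025300353478053)
top ((0.011084231604939987, -0.006794549639181469), 1.0019722409775529)
```

The picture shows the fingertips at crop pixel (350,180). The reported TCP projects to (353,261), so the tips are really about 30 mm higher than reported and sit just above the handle tip at (350,190). They also closed to 14 mm without touching anything. I'll check by feel: open again and go down in small steps, watching the force.

```bash
python3 -m pendant '{"dp":[[0,0,0.002],[0,0,0.004],[0,0,0.006],[0,0,0.006]],"rotation":[[0,0,0],[0,0,0],[0,0,0],[0,0,0]]}' 0.012; python3 -m pendant '{"dp":[[0,0,0.002],[0,0,0.003],[0,0,0.003]],"rotation":[[0,0,0],[0,0,0],[0,0,0]]}'
```

```text
time: 4.1
tool_pos: [501.7, 48.6, 81.5]
tcp_rot: [3.141, 0.0, -0.445]
contact_force: [0.4, 0.2, -0.1]
grip_width: 12.0
finger_force: 0.0
time: 4.47
tool_pos: [501.7, 48.6, 78.6]
tcp_rot: [3.141, 0.0, -0.445]
contact_force: [-0.1, 0.4, -0.2]
grip_width: 12.0
finger_force: 0.0
```

```bash
python3 -m pendant '{"dp":[[0,0,0.002],[0,0,0.003],[0,0,0.003]],"rotation":[[0,0,0],[0,0,0],[0,0,0]]}';python3 -m pendant '{"dp":[[0,0,0.002],[0,0,0.003],[0,0,0.003]],"rotation":[[0,0,0],[0,0,0],[0,0,0]]}'; python3 - <<'E'
from h import *
from plant import vision
c_=vision.capture("scene"); im=c_["pixels"][...,::-1][120:240,170:290]
cv2.imwrite("pics/g2.png",cv2.resize(im,(0,0),fx=5,fy=5,interpolation=cv2.INTER_CUBIC))
E
```

```text
time: 4.85
tool_pos: [501.8, 48.6, 75.6]
tcp_rot: [3.141, 0.0, -0.445]
contact_force: [-0.4, -0.3, 0.3]
grip_width: 11.8
finger_force: 0.0
time: 5.22
tool_pos: [502.1, 48.3, 73.8]
tcp_rot: [3.141, -0.001, -0.445]
contact_force: [-2.8, -0.8, 9.8]
grip_width: 12.2
finger_force: 4.8
```

View pics/g2.png

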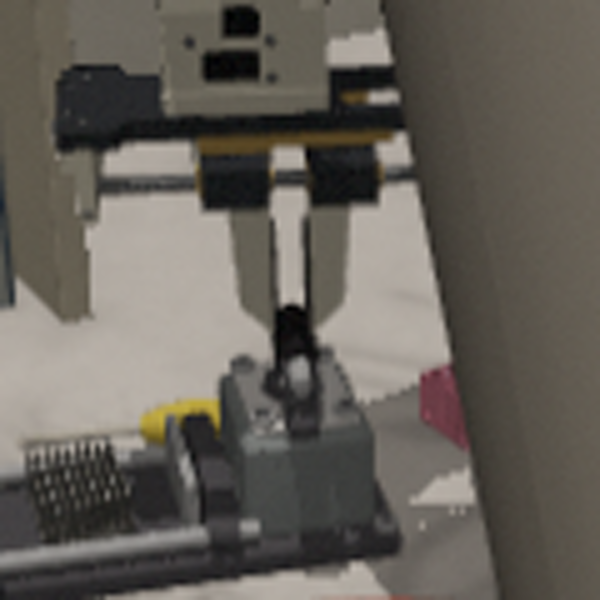

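Contact comes at a reported z of about 74.5, with a finger force: the tips are wedged on the sleeve, visible at (290,325) between tips (270,330) and (325,328). So the real tip is about 38 mm higher than reported. Relative to this contact, the handle's centreline is about 8 mm below the tips. I'll open, go 27 mm further down, and check the projections.

```bash
python3 -c "
from h import *
for p in([502,48.5,113],[502,48.5,108],[512,44,113],[492,53,113]): print(p,proj(C['scene'],p), 'seen 229.5,185.8')"
python3 -m pendant '{"dp":[[0,0,-0.002],[0,0,-0.002],[0,0,-0.002],[0,0,-0.002],[0,0,0.005],[0,0,0.012],[0,0,0.016],[0,0,0.016]],"rotation":[[0,0,0],[0,0,0],[0,0,0],[0,0,0],[0,0,0],[0,0,0],[0,0,0],[0,0,0]]}' 0.05
```

```text
[502, 48.5, 113] [[228.07554317 182.92023098]] seen 229.5,185.8
[502, 48.5, 108] [[228.13860934 184.94140489]] seen 229.5,185.8
[512, 44, 113] [[227.73851697 180.69022427]] seen 229.5,185.8
[492, 53, 113] [[228.41958836 185.19582297]] seen 229.5,185.8
time: 6.28
tool_pos: [501.5, 48.6, 56.2]
tcp_rot: [3.141, 0.001, -0.445]
contact_force: [-0.4, -0.7, -0.3]
grip_width: 50.3
finger_force: 0.0
```

```bash
python3 -m pendant '{"dp":[[0,0,0.003],[0,0,0.006],[0,0,0.006]],"rotation":[[0,0,0],[0,0,0],[0,0,0]]}';  python3 -m pendant '{"dp":[[0,0,0],[0,0,0],[0,0,0],[0,0,0],[0,0,0]],"rotation":[[0,0,0],[0,0,0],[0,0,0],[0,0,0],[0,0,0]]}' 0.012
```

```text
time: 6.65
tool_pos: [501.7, 48.6, 50.5]
tcp_rot: [3.141, 0.0, -0.445]
contact_force: [0.0, -0.7, 0.0]
grip_width: 50.1
finger_force: 0.0
time: 7.28
tool_pos: [501.7, 48.1, 50.7]
tcp_rot: [3.141, -0.0, -0.445]
contact_force: [-1.1, -4.2, -0.0]
grip_width: 19.3
finger_force: 29.9
```

Gripped: 19.3 mm wide at 30 N. Now the first part of the swing arc.

```bash
python3 -m pendant '{"dp":[[-0.0003,0,-0.004],[-0.001,0,-0.008],[-0.002,0,-0.012],[-0.0032,0,-0.0156],[-0.0032,0,-0.0156]],"rotation":[[0,0,0],[0,0,0],[0,0,0],[0,0,0],[0,0,0]]}'
```

```text
time: 7.9
tool_pos: [498.8, 49.4, 66.2]
tcp_rot: [3.14, -0.0, -0.445]
contact_force: [0.4, -4.3, -3.5]
grip_width: 19.1
finger_force: 30.0
```

```bash
python3 -m pendant '{"dp":[[-0.0038,0,-0.007],[-0.0089,0,-0.0131],[-0.0152,0,-0.0181],[-0.0223,0,-0.0217],[-0.0223,0,-0.0217]],"rotation":[[0,0,0],[0,0,0],[0,0,0],[0,0,0],[0,0,0]]}'
```

```text
time: 8.52
tool_pos: [481.0, 58.2, 89.2]
tcp_rot: [-3.142, -0.006, -0.445]
contact_force: [3.8, -8.6, 1.4]
grip_width: 19.3
finger_force: 30.0
```

```bash
python3 -m pendant '{"dp":[[-0.004,0.0005,-0.0012],[-0.0077,0.001,-0.0021],[-0.0115,0.001,-0.0025],[-0.0145,0.001,-0.0027],[-0.0145,0.001,-0.0027]],"rotation":[[0,0,0],[0,0,0],[0,0,0],[0,0,0],[0,0,0]]}'
python3 - <<'E'
from h import *
from plant import vision
rel([0,0,0])
c_=vision.capture("scene"); im=c_["pixels"][...,::-1][120:240,170:290]
cv2.imwrite("pics/g3.png",cv2.resize(im,(0,0),fx=5,fy=5,interpolation=cv2.INTER_CUBIC))
E
```

```text
time: 9.15
tool_pos: [470.9, 63.1, 93.7]
tcp_rot: [-3.139, -0.013, -0.445]
contact_force: [7.4, -10.5, 7.0]
grip_width: 19.4
finger_force: 30.0
pos [470.9  63.1  93.7] rot [-3.139 -0.013 -0.445] q [-0.03  0.35  1.81 -0.    0.97  1.99] F [  7.4 -10.5   7. ]
dp [-399.   259.9   87.8] dyaw_tool None
```

View pics/g3.png

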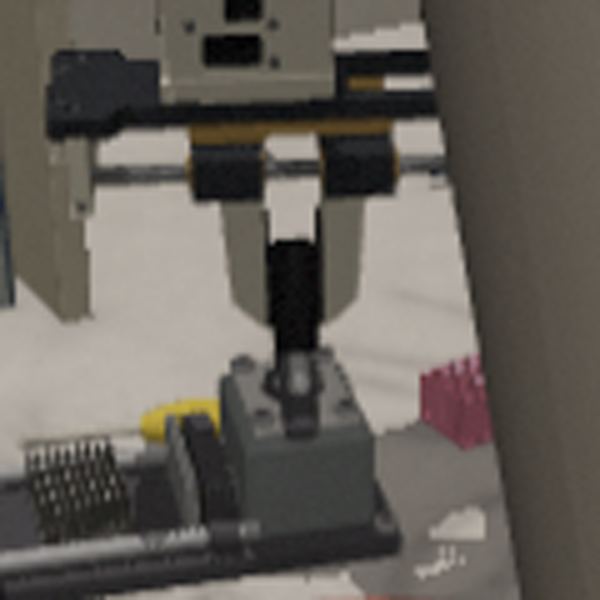

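The picture shows the handle upright, with its top at (293,242) and the hinge at (297,383) pinched between the fingers. I'll relax the stop force slightly, hold briefly, and tabulate the circle rows.

```bash
python3 -m pendant '{"dp":[[0.002,0.001,0.002],[0.002,0.001,0.002],[0.002,0.001,0.002]],"rotation":[[0,0,0],[0,0,0],[0,0,0]]}'; python3 - <<'E'
import numpy as np
P=lambda a:57*np.array([-np.cos(a),-np.sin(a)])
for a in(0,1.2,2.4,3.6,4.8):
    print(a,[ (P(a+.2*k)-P(a)).round(1).tolist() for k in range(1,7)])
E
```

```text
time: 9.57
tool_pos: [472.3, 62.3, 92.8]
tcp_rot: [-3.137, -0.013, -0.445]
contact_force: [3.8, -5.8, 19.4]
grip_width: 18.7
finger_force: 30.0
0 [[1.1, -11.3], [4.5, -22.2], [10.0, -32.2], [17.3, -40.9], [26.2, -48.0], [36.3, -53.1]]
1.2 [[11.0, -3.0], [22.3, -3.8], [33.6, -2.4], [44.4, 1.3], [54.2, 7.0], [62.7, 14.6]]
2.4 [[6.8, 9.1], [11.7, 19.4], [14.4, 30.5], [14.9, 41.8], [13.1, 53.1], [9.1, 63.7]]
3.6 [[-6.0, 9.7], [-13.9, 17.9], [-23.2, 24.5], [-33.6, 29.0], [-44.7, 31.4], [-56.1, 31.6]]
4.8 [[-11.2, -2.1], [-21.7, -6.4], [-31.2, -12.7], [-39.2, -20.8], [-45.5, -30.3], [-49.7, -40.9]]
```

```bash
python3 -m pendant '{"dp":[[0,0,-0.002],[0,0,-0.0035],[0,0,-0.0035]],"rotation":[[0,0,0],[0,0,0],[0,0,0]]}'
```

```text
time: 9.95
tool_pos: [470.6, 62.9, 93.9]
tcp_rot: [-3.138, -0.008, -0.446]
contact_force: [6.4, -4.1, -0.3]
grip_width: 19.5
finger_force: 30.0
```

```bash
python3 -m pendant '{"dp":[[0.0011,-0.0113,0],[0.0045,-0.0222,0],[0.0100,-0.0322,0],[0.0173,-0.0409,0],[0.0262,-0.0480,0],[0.0363,-0.0531,0],[0.0363,-0.0531,0]],"rotation":[[0,0,0],[0,0,0],[0,0,0],[0,0,0],[0,0,0],[0,0,0],[0,0,0]]}'; python3 -c "
from h import *
rel([0,0,0])"
```

```text
time: 10.82
tool_pos: [524.7, 98.2, 94.5]
tcp_rot: [-3.135, -0.003, -0.446]
contact_force: [1.1, 5.9, 9.5]
grip_width: 19.8
finger_force: 29.9
pos [524.7  98.2  94.5] rot [-3.135e+00 -3.000e-03 -4.460e-01] q [0.04 0.45 1.64 0.   1.05 2.05] F [1.1 5.9 9.5]
dp [-431.4  315.4   90.9] dyaw_tool None
```

```bash
python3 -m pendant '{"dp":[[0.011,-0.004,-0.001],[0.0223,-0.0048,-0.002],[0.0340,-0.0032,-0.002],[0.0450,0.0008,-0.002],[0.0550,0.0067,-0.002],[0.0637,0.0144,-0.002],[0.0637,0.0144,-0.002]],"rotation":[[0,0,0],[0,0,0],[0,0,0],[0,0,0],[0,0,0],[0,0,0],[0,0,0]]}'; python3 -c "
from h import *
rel([0,0,0])"
```

```text
time: 11.7
tool_pos: [568.4, 54.4, 94.4]
tcp_rot: [3.136, 0.009, -0.445]
contact_force: [-17.4, -5.4, 11.4]
grip_width: 19.3
finger_force: 30.0
pos [568.4  54.4  94.4] rot [ 3.136  0.009 -0.445] q [-0.04  0.52  1.52 -0.    1.12  1.98] F [-17.4  -5.4  11.4]
dp [-488.6  293.4  100.7] dyaw_tool None
```

```bash
python3 - <<'E'
from h import *
from plant import vision,get_obs
p=get_obs()["tool_pos"]; c=vision.capture("scene"); np.savez("pics/p2.npz",**c)
g3=cv2.resize(cv2.imread("pics/g3.png"),(120,120),interpolation=cv2.INTER_AREA)
g2=cv2.resize(cv2.imread("pics/g2.png"),(120,120),interpolation=cv2.INTER_AREA)
im=np.ascontiguousarray(c["pixels"][...,::-1])
def sub(res,l):
    x,y=l; q=lambda a,b,c:.5*(a-c)/(a-2*b+c); return x+q(*res[y,x-1:x+2]),y+q(*res[y-1:y+2,x])
def tr(g,box,im):
    a,b,cc,d=box; t=g[a:b,cc:d]; r=cv2.matchTemplate(im,t,cv2.TM_CCOEFF_NORMED); _,v,_,l=cv2.minMaxLoc(r); s=sub(r,l); return v,s[0]-cc-170,s[1]-a-120
box=(20,40,35,82)
print("g3->now",tr(g3,box,im))
a=np.array([470.9,63.1,93.7]); 
for dz in(0,38): print(dz,"pred",proj(c,p+[0,0,90+dz])-proj(c,a+[0,0,90+dz]))
G=cv2.copyMakeBorder(g3,120,0,170,0,cv2.BORDER_CONSTANT)
print("g2->g3",tr(g2,(28,40,38,78),G),"pred",proj(c,a+[0,0,128])-proj(c,[502.1,48.3,73.8+128]))
E
```

```text
g3->now (0.7758635878562927, np.float32(-18.401108), np.float32(-16.872002))
0 pred [[-17.15565677 -16.33763354]]
38 pred [[-17.41597338 -15.19805183]]
g2->g3 (0.742141604423523, np.float32(2.698761), np.float32(-2.141739)) pred [[ 0.50471566 -2.75392505]]
```

```bash
cat > circ.py <<'E'
import numpy as np,sys
# circ.py cmdx cmdy cx cy r deg0 deg1 n : rows (mm, tool x,y) along a clockwise circle
X,Y,cx,cy,r,a0,a1,n=map(float,sys.argv[1:9]); yaw=-.445
for a in np.radians(np.linspace(a0,a1,int(n))):
    d=np.array([cx+r*np.cos(a)-X,cy+r*np.sin(a)-Y]); c,s=np.cos(yaw),np.sin(yaw)
    print(np.round([c*d[0]+s*d[1], s*d[0]-c*d[1]],1).tolist(), np.round([cx+r*np.cos(a),cy+r*np.sin(a)],1).tolist())
E
python3 circ.py 573.5 54.9 518.6 48.4 52 -2 -65 6
```

```text
[0.9, 8.8] [570.6, 46.6]
[4.3, 19.7] [568.9, 35.3]
[5.2, 31.0] [564.8, 24.6]
[3.6, 42.3] [558.6, 15.1]
[-0.4, 53.0] [550.3, 7.2]
[-6.6, 62.6] [540.6, 1.3]
```

```bash
python3 -m pendant '{"dp":[[0.001,0.009,-0.001],[0.0043,0.0197,-0.002],[0.0052,0.031,-0.002],[0.0036,0.0423,-0.002],[0.0036,0.0423,-0.002]],"rotation":[[0,0,0],[0,0,0],[0,0,0],[0,0,0],[0,0,0]]}'; python3 -c "
from h import *
rel([0,0,0])"
```

```text
time: 12.38
tool_pos: [559.6, 14.8, 95.0]
tcp_rot: [-3.141, -0.002, -0.446]
contact_force: [7.0, -4.5, -13.9]
grip_width: 19.2
finger_force: 30.0
pos [559.6  14.8  95. ] rot [-3.141e+00 -2.000e-03 -4.460e-01] q [-0.11  0.49  1.56  0.    1.09  1.91] F [  7.   -4.5 -13.9]
dp [-498.6  254.8   94.1] dyaw_tool None
```

```bash
python3 circ.py 558.5 15.2 517 44 54 -46 -106 6
```

```text
[0.7, 10.8] [554.5, 5.2]
[-4.3, 20.9] [545.6, -1.8]
[-11.3, 29.7] [535.5, -6.7]
[-20.1, 36.9] [524.5, -9.5]
[-30.1, 42.1] [513.2, -9.9]
[-40.9, 45.1] [502.1, -7.9]
```

```bash
python3 -m pendant '{"dp":[[0.0007,0.0108,0.002],[-0.0043,0.0209,0.003],[-0.0113,0.0297,0.003],[-0.0201,0.0369,0.003],[-0.0201,0.0369,0.003]],"rotation":[[0,0,0],[0,0,0],[0,0,0],[0,0,0],[0,0,0]]}'; python3 -c "
from h import *
rel([0,0,0])"
```

```text
time: 13.0
tool_pos: [526.7, -11.0, 94.7]
tcp_rot: [3.142, -0.006, -0.446]
contact_force: [3.1, -8.0, 1.9]
grip_width: 19.2
finger_force: 30.0
pos [526.7 -11.   94.7] rot [ 3.142 -0.006 -0.446] q [-0.17  0.44  1.66 -0.    1.04  1.85] F [ 3.1 -8.   1.9]
dp [-480.6  217.    91.6] dyaw_tool None
```

```bash
python3 circ.py 524.5 -9.4 518 43.5 54 -94 -150 6
```

```text
[-8.9, 5.3] [514.2, -10.4]
[-19.0, 8.2] [503.8, -8.6]
[-29.5, 9.0] [494.0, -4.9]
[-40.0, 7.8] [485.1, 0.7]
[-50.0, 4.6] [477.4, 7.9]
[-59.2, -0.4] [471.2, 16.5]
```

```bash
python3 -m pendant '{"dp":[[-0.0089,0.0053,0],[-0.019,0.0082,0],[-0.0295,0.009,0],[-0.04,0.0078,0],[-0.05,0.0046,0],[-0.05,0.0046,0]],"rotation":[[0,0,0],[0,0,0],[0,0,0],[0,0,0],[0,0,0],[0,0,0]]}'; python3 -c "
from h import *
rel([0,0,0])"
```

```text
time: 13.75
tool_pos: [475.3, 4.3, 95.0]
tcp_rot: [3.134, -0.0, -0.444]
contact_force: [-13.8, -18.7, 17.7]
grip_width: 20.5
finger_force: 31.3
pos [475.3   4.3  95. ] rot [ 3.134 -0.    -0.444] q [-0.15  0.36  1.79 -0.01  1.    1.87] F [-13.8 -18.7  17.7]
dp [-427.4  207.1   96.6] dyaw_tool None
```

```bash
python3 circ.py 477.4 8.0 516.5 41 59 -137 -157 4; python3 - <<'E'
from h import *
p=np.load("fit.npy"); W,H=model(p)
for y in(25,30,40,45,50,55): print(y,proj(C['scene'],[W((x,y,z)) for x in(-30,30) for z in(14,41)]).round(0).tolist())
E
```

```text
[-0.5, 8.3] [473.4, 0.8]
[-6.8, 5.4] [469.0, 6.0]
[-12.6, 1.8] [465.2, 11.8]
[-18.0, -2.4] [462.2, 17.9]
25 [[188.0, 230.0], [187.0, 220.0], [185.0, 216.0], [184.0, 207.0]]
30 [[185.0, 230.0], [184.0, 220.0], [183.0, 217.0], [182.0, 207.0]]
40 [[181.0, 231.0], [180.0, 221.0], [178.0, 217.0], [177.0, 207.0]]
45 [[179.0, 231.0], [178.0, 221.0], [176.0, 218.0], [175.0, 208.0]]
50 [[176.0, 232.0], [175.0, 221.0], [174.0, 218.0], [173.0, 208.0]]
55 [[174.0, 232.0], [173.0, 222.0], [172.0, 218.0], [171.0, 208.0]]
```

```bash
python3 -m pendant '{"dp":[[-0.0005,0.0083,-0.002],[-0.0068,0.0054,-0.002],[-0.0126,0.0018,-0.002],[-0.0126,0.0018,-0.002]],"rotation":[[0,0,0],[0,0,0],[0,0,0],[0,0,0]]}'
cat > trk.py <<'E'
# track heatsink and jaw (scene cam), report tangential/radial force
from h import *
from plant import vision,get_obs
import sys,os
o=get_obs(); c=vision.capture("scene"); F=o["contact_force"]; q=o["tool_pos"]
r=q[:2]-[516.5,41]; a=np.arctan2(r[1],r[0]); t=np.array([np.sin(a),-np.cos(a)])
print("pos",q.round(1),"ang",np.degrees(a).round(1),"phi~",round(((162.9-np.degrees(a))%360)*np.pi/180,3),"r",np.hypot(*r).round(1),"Ftan",(F[:2]@t).round(1),"Frad",(F[:2]@r/np.hypot(*r)).round(1),"Fz",F[2].round(1),"rot",o["tcp_rot"].round(3))
k=sys.argv[1]; g=cv2.cvtColor(c["pixels"],cv2.COLOR_RGB2GRAY).astype(np.float32); np.save(f"pics/g{k}.npy",g)
def ecc(A,B,box):
    y0,y1,x0,x1=box; M=np.float32([[1,0,x0],[0,1,y0]])
    try: s,M=cv2.findTransformECC(A[y0:y1,x0:x1],B,M,cv2.MOTION_TRANSLATION,(3,200,1e-5),None,3); return round(float(M[0,2]-x0),2),round(float(M[1,2]-y0),2),round(s,3)
    except cv2.error as e: return "fail"
if len(sys.argv)>2:
    A=np.load(f"pics/g{sys.argv[2]}.npy")
    for n,b in dict(sink=(205,235,160,196),jaw=(198,232,186,206),stop=(200,240,144,160)).items(): print(n,ecc(A,g,b))
E
python3 trk.py a; python3 -c "
import numpy as np
g=np.load('pics/ga.npy'); print(g[222,140:215].astype(int).tolist()); print(g[214,140:215].astype(int).tolist())"
```

```text
time: 14.25
tool_pos: [464.2, 10.9, 95.8]
tcp_rot: [3.139, 0.0, -0.444]
contact_force: [-6.7, -8.9, 7.8]
grip_width: 19.5
finger_force: 30.1
pos [464.2  10.9  95.8] ang -150.1 phi~ 5.463 r 60.3 Ftan -4.4 Frad 10.2 Fz 7.8 rot [ 3.139  0.    -0.444]
[176, 175, 176, 176, 177, 156, 96, 73, 105, 124, 124, 124, 123, 130, 124, 112, 106, 101, 113, 121, 141, 124, 111, 103, 93, 82, 52, 36, 61, 78, 66, 54, 73, 53, 88, 53, 47, 66, 51, 57, 40, 49, 32, 51, 42, 51, 46, 58, 80, 87, 86, 23, 38, 38, 40, 38, 40, 40, 39, 60, 54, 52, 54, 45, 39, 38, 37, 33, 36, 36, 38, 37, 40, 52, 54]
[156, 67, 9, 14, 12, 20, 18, 70, 97, 101, 104, 112, 120, 123, 116, 105, 88, 100, 88, 131, 135, 140, 143, 143, 128, 121, 139, 144, 104, 125, 104, 106, 93, 103, 82, 96, 81, 85, 73, 115, 74, 102, 64, 63, 53, 51, 54, 145, 143, 93, 43, 68, 67, 67, 69, 67, 58, 118, 120, 120, 131, 144, 143, 145, 143, 145, 144, 143, 142, 143, 143, 142, 143, 143, 142]
```

```bash
python3 circ.py 465.2 11.8 516.5 41 61 -156 -168 3;
```

```text
[-5.9, -2.1] [460.8, 16.2]
[-10.5, -6.5] [458.5, 22.1]
[-14.7, -11.3] [456.8, 28.3]
```

```bash
python3 circ.py 456.8 28.3 516.5 41 61 -168 -198 6
```

```text
[0.0, -0.0] [456.8, 28.3]
[-3.6, -5.3] [455.8, 34.6]
[-6.6, -10.9] [455.5, 41.0]
[-9.1, -16.8] [455.8, 47.4]
[-10.9, -22.9] [456.8, 53.7]
[-12.1, -29.2] [458.5, 59.9]
```

```bash
python3 -m pendant '{"dp":[[-0.0059,-0.0021,-0.001],[-0.0105,-0.0065,-0.001],[-0.0105,-0.0065,-0.001]],"rotation":[[0,0,0],[0,0,0],[0,0,0]]}' >/dev/null; python3 trk.py b a;  python3 -m pendant '{"dp":[[-0.0042,-0.0048,0],[-0.0042,-0.0048,0]],"rotation":[[0,0,0],[0,0,0]]}' >/dev/null; python3 trk.py c b
```

```text
pos [457.3  22.2  95.9] ang -162.4 phi~ 5.678 r 62.1 Ftan -3.5 Frad 5.1 Fz 1.5 rot [ 3.14e+00  2.00e-03 -4.45e-01]
sink (-0.57, 0.11, 0.983)
jaw (-0.72, 0.09, 0.996)
stop (0.02, -0.06, 0.997)
pos [455.2  28.4  95.9] ang -168.4 phi~ 5.782 r 62.6 Ftan -3.9 Frad 5.9 Fz 2.7 rot [ 3.139e+00  3.000e-03 -4.450e-01]
sink (-0.28, 0.08, 0.978)
jaw (-0.38, 0.0, 0.996)
stop (0.02, -0.04, 0.997)
```

```bash
python3 -m pendant '{"dp":[[-0.0036,-0.0053,0],[-0.0036,-0.0053,0]],"rotation":[[0,0,0],[0,0,0]]}' >/dev/null; python3 trk.py d c;  python3 -m pendant '{"dp":[[-0.003,-0.0056,0],[-0.003,-0.0056,0]],"rotation":[[0,0,0],[0,0,0]]}' >/dev/null; python3 trk.py e d
```

```text
pos [453.9  34.9  95.9] ang -174.4 phi~ 5.887 r 62.9 Ftan -3.4 Frad 5.6 Fz 2.6 rot [ 3.139  0.004 -0.445]
sink (-0.27, 0.17, 0.976)
jaw (-0.32, 0.05, 0.996)
stop (0.02, -0.05, 0.997)
pos [453.2  41.4  95.9] ang 179.6 phi~ 5.991 r 63.3 Ftan -3.4 Frad 6.7 Fz 3.0 rot [ 3.139  0.004 -0.445]
sink (-0.27, 0.1, 0.977)
jaw (-0.34, -0.01, 0.996)
stop (0.0, -0.04, 0.997)
```

```bash
python3 -m pendant '{"dp":[[-0.0025,-0.0059,0],[-0.0025,-0.0059,0]],"rotation":[[0,0,0],[0,0,0]]}' >/dev/null; python3 trk.py f e
```

```text
pos [453.4  48.   95.8] ang 173.7 phi~ 6.095 r 63.5 Ftan -4.2 Frad 7.4 Fz 3.8 rot [ 3.139  0.005 -0.445]
sink (-0.26, 0.13, 0.978)
jaw (-0.31, 0.03, 0.995)
stop (0.02, -0.04, 0.997)
```

```bash
python3 - <<'E'
from h import *
W,H=model(np.load("fit.npy")); h=H(0); d=H(1)-H(0)
print("hinge",proj(C["scene"],h))
for th in(1.0,1.25,1.4,1.57): print(th,proj(C["scene"],h+61*(np.cos(th)*d+np.sin(th)*np.array([0,0,1]))), proj(C["scene"],h+13*(np.cos(th)*d+np.sin(th)*np.array([0,0,1]))))
E
```

```text
hinge [[229.05052898 195.70185687]]
1.0 [[227.69258521 167.21405877]] [[228.75817548 189.60478113]]
1.25 [[227.88971267 167.1291444 ]] [[228.80358691 189.66567359]]
1.4 [[228.04720959 167.95171609]] [[228.83859973 189.88459753]]
1.57 [[228.25705376 169.6789162 ]] [[228.88418702 190.29237453]]
```

Fitting the points gives a crank centre of (511,42) and r = 58 in reported coordinates. The lean at the start had gone by crank ≈ 0.5–1.7, so step 1 was held. I'll keep going in 0.1 rad steps, watching for the heatsink to stop.

```bash
sed -i 's/516.5,41\]/511,42]/' trk.py; python3 circ.py 453.1 48.6 511 42 58 167 137 6; python3 -m pendant '{"dp":[[-0.0014,-0.0058,0],[-0.0014,-0.0058,0]],"rotation":[[0,0,0],[0,0,0]]}' >/dev/null; python3 trk.py g f
```

```text
[-1.5, -6.4] [454.5, 55.0]
[-2.5, -12.4] [456.2, 60.9]
[-2.9, -18.5] [458.4, 66.5]
[-2.6, -24.5] [461.3, 71.9]
[-1.7, -30.5] [464.7, 76.9]
[-0.2, -36.4] [468.6, 81.6]
pos [454.3  54.   95.8] ang 168.1 phi~ 6.193 r 58.0 Ftan -3.0 Frad 7.7 Fz 5.0 rot [ 3.139  0.005 -0.445]
sink (-0.27, 0.1, 0.977)
jaw (-0.4, 0.05, 0.986)
stop (0.02, -0.05, 0.997)
```

```bash
python3 -m pendant '{"dp":[[-0.001,-0.006,0],[-0.001,-0.006,0]],"rotation":[[0,0,0],[0,0,0]]}' >/dev/null; python3 trk.py h g; python3 -m pendant '{"dp":[[-0.0004,-0.006,0],[-0.0004,-0.006,0]],"rotation":[[0,0,0],[0,0,0]]}' >/dev/null; python3 trk.py i h
```

```text
pos [455.8  60.1  95.8] ang 161.9 phi~ 0.018 r 58.1 Ftan -2.5 Frad 7.7 Fz 5.3 rot [ 3.14   0.006 -0.445]
sink (-0.25, 0.1, 0.979)
jaw (-0.38, 0.12, 0.983)
stop (0.02, -0.05, 0.997)
pos [457.9  65.7  95.8] ang 155.9 phi~ 0.122 r 58.2 Ftan -4.8 Frad 7.8 Fz 5.1 rot [ 3.14   0.006 -0.445]
sink (-0.14, 0.11, 0.988)
jaw (-0.28, 0.06, 0.988)
stop (0.01, -0.05, 0.997)
```

```bash
python3 -m pendant '{"dp":[[0.0001,-0.003,0],[0.0001,-0.003,0]],"rotation":[[0,0,0],[0,0,0]]}' >/dev/null; python3 trk.py j i; python3 -m pendant '{"dp":[[0.0001,-0.003,0],[0.0001,-0.003,0]],"rotation":[[0,0,0],[0,0,0]]}' >/dev/null; python3 trk.py k i
```

```text
pos [459.   68.1  95.8] ang 153.3 phi~ 0.167 r 58.2 Ftan -6.8 Frad 7.9 Fz 5.7 rot [ 3.139  0.006 -0.445]
sink (-0.07, 0.06, 0.996)
jaw (-0.1, -0.02, 0.994)
stop (0.03, -0.04, 0.997)
pos [460.3  70.7  95.7] ang 150.5 phi~ 0.217 r 58.3 Ftan -6.3 Frad 8.0 Fz 6.2 rot [ 3.139  0.007 -0.445]
sink (-0.11, 0.07, 0.993)
jaw (-0.16, 0.04, 0.984)
stop (0.03, -0.06, 0.997)
```

```bash
python3 -m pendant '{"dp":[[0.0005,-0.003,0],[0.0005,-0.003,0],[0.0005,-0.003,0]],"rotation":[[0,0,0],[0,0,0],[0,0,0]]}' >/dev/null; python3 trk.py l k; python3 - <<'E'
from h import *
import cv2
g=np.load('pics/gl.npy')
# sink-only patches: left part (leading fins) and stop gap, cumulative from h
for b in((207,232,164,178),(207,222,168,182)):
    for k in "fghijkl":
        A=np.load(f"pics/gh.npy");B=np.load(f"pics/g{k}.npy");y0,y1,x0,x1=b;M=np.float32([[1,0,x0],[0,1,y0]])
        s,M=cv2.findTransformECC(A[y0:y1,x0:x1],B,M,0,(3,200,1e-5),None,3);print(k,round(float(M[0,2]-x0),2),round(float(M[1,2]-y0),2),round(s,3))
E
```

```text
pos [461.8  73.2  95.7] ang 147.6 phi~ 0.267 r 58.3 Ftan -8.2 Frad 8.1 Fz 7.0 rot [ 3.139  0.007 -0.445]
sink (0.02, 0.05, 0.994)
jaw (0.08, -0.02, 0.996)
stop (0.02, -0.04, 0.997)
f 0.24 0.06 0.977
g -0.04 -0.12 0.961
h 0.11 -0.11 0.996
i 0.19 -0.0 0.978
j 0.23 -0.02 0.981
k 0.26 -0.01 0.983
l 0.29 0.01 0.983
f 0.7 0.76 0.984
g -2.1 -0.88 0.962
h -0.26 0.06 0.996
i 1.19 -0.01 0.971
j 1.15 -0.04 0.976
k 1.2 0.06 0.982
l 1.21 0.11 0.984
```

The heatsink has been stationary since step "i", the tangential force has risen by 3–5 N, and about 0.15–0.25 rad has been turned since contact. That puts the jaw at about 20 N, so cranking stops here. Next I align the tool with the arm direction and begin folding.

```bash
python3 -m pendant '{"dp":[[0,0.0005,-0.001],[0,0.001,-0.001],[0,0.001,-0.001]],"rotation":[[0,0,0.06],[0,0,0.12],[0,0,0.12]]}';python3 trk.py m l
```

```text
time: 18.23
tool_pos: [461.9, 73.3, 95.9]
tcp_rot: [3.14, 0.007, -0.566]
contact_force: [-6.0, 3.3, -3.5]
grip_width: 19.4
finger_force: 30.0
pos [461.9  73.3  95.9] ang 147.5 phi~ 0.269 r 58.3 Ftan -0.4 Frad 6.8 Fz -3.5 rot [ 3.14   0.007 -0.566]
sink (-0.0, 0.0, 0.995)
jaw (-0.06, -0.23, 0.984)
stop (0.03, -0.05, 0.997)
```

```bash
python3 -m pendant '{"dp":[[0.006,0,0.0004],[0.0119,0,0.0015],[0.0177,0,0.0034],[0.023,0,0.0059],[0.023,0,0.0059]],"rotation":[[0,0,0],[0,0,0],[0,0,0],[0,0,0],[0,0,0]]}';python3 trk.py n m
```

```text
time: 18.9
tool_pos: [481.5, 61.2, 90.2]
tcp_rot: [3.14, 0.007, -0.565]
contact_force: [-5.9, 4.3, -0.8]
grip_width: 19.4
finger_force: 30.0
pos [481.5  61.2  90.2] ang 147.0 phi~ 0.277 r 35.2 Ftan 0.4 Frad 7.3 Fz -0.8 rot [ 3.14   0.007 -0.565]
sink (-0.04, 0.03, 0.994)
jaw (-0.12, -0.23, 0.99)
stop (0.02, -0.06, 0.997)
```

Clean so far. I'll continue the arc from (23, 5.9).

```bash
python3 -m pendant '{"dp":[[0.0055,0,0.0034],[0.0097,0,0.007],[0.0138,0,0.0114],[0.0174,0,0.0162],[0.0202,0,0.0215],[0.0226,0,0.027],[0.0226,0,0.027]],"rotation":[[0,0,0],[0,0,0],[0,0,0],[0,0,0],[0,0,0],[0,0,0],[0,0,0]]}';python3 trk.py o n
```

```text
time: 19.82
tool_pos: [502.5, 48.6, 63.9]
tcp_rot: [-3.141, 0.003, -0.565]
contact_force: [-4.0, 4.2, -0.1]
grip_width: 19.2
finger_force: 30.0
pos [502.5  48.6  63.9] ang 141.8 phi~ 0.368 r 10.7 Ftan 0.8 Frad 5.8 Fz -0.1 rot [-3.141e+00  3.000e-03 -5.650e-01]
sink (-0.03, 0.04, 0.992)
jaw (-0.13, -0.27, 0.962)
stop (0.02, -0.05, 0.997)
```

```bash
python3 -m pendant '{"dp":[[0.0012,0,0.006],[0.002,0,0.011],[0.0024,0,0.0145],[0.0024,0,0.0165],[0.0024,0,0.0165]],"rotation":[[0,0,0],[0,0,0],[0,0,0],[0,0,0],[0,0,0]]}'
```

```text
time: 20.5
tool_pos: [505.7, 46.8, 48.0]
tcp_rot: [-3.141, 0.0, -0.565]
contact_force: [-2.8, 4.3, 3.0]
grip_width: 18.8
finger_force: 30.0
```

```bash
python3 -m pendant '{"dp":[[0,0,0],[0,0,0],[0,0,0],[0,0,0],[0,0,-0.02],[0,0,-0.045],[0,0,-0.045],[0,0,-0.045]],"rotation":[[0,0,0],[0,0,0],[0,0,0],[0,0,0],[0,0,0],[0,0,0],[0,0,0],[0,0,0]]}' 0.045;  python3 -m pendant '{"dp":[[0,0,0],[0,0,0],[0,0,0],[0,0,0],[0,0,0.008],[0,0,0.013],[0,0,0.013]],"rotation":[[0,0,0],[0,0,0],[0,0,0],[0,0,0],[0,0,0],[0,0,0],[0,0,0]]}' 0.012
```

```text
time: 21.5
tool_pos: [505.2, 45.9, 92.1]
tcp_rot: [3.141, 0.001, -0.565]
contact_force: [0.2, 0.8, 0.6]
grip_width: 44.7
finger_force: 0.0
time: 22.38
tool_pos: [505.2, 45.9, 79.1]
tcp_rot: [3.141, 0.001, -0.565]
contact_force: [0.0, -0.1, -0.1]
grip_width: 12.0
finger_force: 0.0
```

```bash
python3 -m pendant '{"dp":[[0,0,0.002],[0,0,0.004],[0,0,0.004]],"rotation":[[0,0,0],[0,0,0],[0,0,0]]}';  python3 -m pendant '{"dp":[[0,0,0.001],[0,0,0.003],[0,0,0.003]],"rotation":[[0,0,0],[0,0,0],[0,0,0]]}'
```

```text
time: 22.75
tool_pos: [505.9, 46.0, 75.9]
tcp_rot: [-3.141, -0.0, -0.565]
contact_force: [-0.2, 0.1, 0.2]
grip_width: 12.1
finger_force: 0.2
time: 23.12
tool_pos: [506.5, 46.3, 73.8]
tcp_rot: [-3.14, -0.002, -0.565]
contact_force: [-0.4, 2.2, 8.0]
grip_width: 12.0
finger_force: 4.0
```

Contact comes at the same height as at the start (73.8, 8 N), so the handle is flat. Now I retreat upward and take the last picture as a check.

```bash
python3 -m pendant '{"dp":[[0,0,-0.03],[0,0,-0.08],[0,0,-0.13],[0,0,-0.16],[0,0,-0.16],[0,0,-0.16]],"rotation":[[0,0,0],[0,0,0],[0,0,0],[0,0,0],[0,0,0],[0,0,0]]}'; python3 trk.py z l; python3 - <<'E'
from h import *
from plant import vision
c_=vision.capture("scene"); im=c_["pixels"][...,::-1][160:250,140:260]
cv2.imwrite("pics/end.png",cv2.resize(im,(0,0),fx=6,fy=6,interpolation=cv2.INTER_CUBIC))
E
```

```text
time: 23.88
tool_pos: [505.0, 45.9, 231.6]
tcp_rot: [3.14, 0.002, -0.565]
contact_force: [-0.7, -0.1, 0.0]
grip_width: 12.3
finger_force: 0.0
pos [505.   45.9 231.6] ang 147.2 phi~ 0.274 r 7.2 Ftan -0.5 Frad 0.5 Fz 0.0 rot [ 3.14e+00  2.00e-03 -5.65e-01]
sink (-0.1, 0.04, 0.987)
jaw (-0.61, -0.49, 0.926)
stop (0.03, -0.04, 0.997)
```

View pics/end.png

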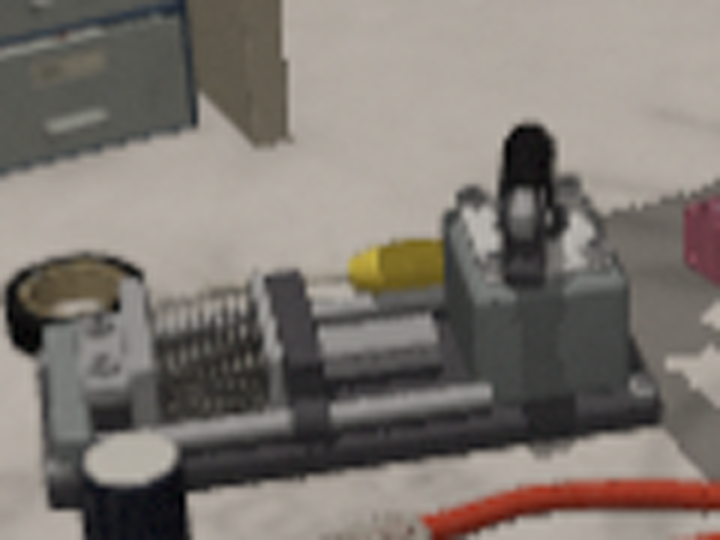

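The picture shows the heatsink at (210,360) pinched square between the stop (130,350) and the jaw (280,350). The handle is folded flat at (527,170), and the bystanders in view are undisturbed.

```bash
python3 -c "
from plant import workorder
print(workorder.close_job())"
```

```text
the job is handed in; nothing more can be done
None
```

I handed the job in with the heatsink clamped at an estimated 20 N (not measured directly), the handle folded flat and released, and the robot clear at about 24 s; no verdict came back, and the final picture showed the bystanders in view undisturbed.

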